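# Eject a control module from its test dock and slide it into the taped outline

## Task

The white control module has finished its test: press the dock's black spring paddle all the way in so that the ejector pushes the module out of the dock, and let it spring back. Then push the module across the bench, keeping it flat and never lifting or tipping it, until it lies centred and square inside the black taped outline with its long side along the outline's long side (either way round). Steer it round the other things on the bench and leave them where they are.

Things in the scene. Friction and masses are not known exactly. Their poses are not given: they have to be found in the camera images.
- module: Loose flat control module, a white plastic box 110 (x) x 96 (y) x 30 mm high with a green circuit board on top (parts on it reach 39 mm), about 0.35 kg, too wide to grip. Origin at the centre of its underside; x is its long side. At the start it lies on the bench with its rear (+x) 40 mm deep in the dock, against the ejector.
- dock: Fixed aluminium dock, open at the top and with no floor: two side walls 24 mm high, 8 mm thick, 102 mm apart inside, from x = -40 (the mouth) to +20 mm, and a back wall from x = 12 to 20 mm. Origin on the bench on its centre line; the module comes out of the mouth along the dock's -x; y lies across. Behind the back wall stands the ejector's paddle.
- ejector (a joint): Travel of the spring ejector in m: 0 released, 0.050 fully in. It slides along the dock's -x (2 to 6 N); its plate (50 mm wide, 22 mm high, dock x = 0 to 8 mm when released) pushes the module ahead of it. Fully in, the module's rear is 10 mm beyond the dock's mouth; once the plate has sprung back, a 50 mm gap, open at the top, lies behind the module.
- ejector_pad (a point): Centre of the rear face of the ejector's black upright paddle (44 mm wide, 8 mm thick, from 4 to 50 mm above the bench; this point 30 mm above the bench), at dock x = +80 mm when released; press it along the dock's -x.
- outline: Rectangle of flat black tape stuck to the bench, no height; inside 134 (x) x 120 (y) mm, tape 10 mm wide. Origin at its centre on the bench; x along its long side.
- transformer: Loose bystander: small transformer 56 (x) x 48 (y) x 50 mm high, dark iron core with a copper winding. Origin at the centre of its underside.
- spool: Loose bystander: black solder spool standing on its flange, 64 mm across, 45 mm high. Origin at the centre of its underside.
- tray: Loose bystander: grey small-parts tray with four compartments, 90 (x) x 70 (y) x 30 mm high. Origin at the centre of its underside.
- cleaner: Loose bystander: round steel tip-cleaner tin with brass wool on top, 60 mm across, 50 mm high. Origin at the centre of its underside.

How it is judged:
By the outcome, as a careful person would: the job done as asked, in the order asked, and still so for the second after the job is handed in, with the robot touching nothing.
It also fails if it takes over 72 s, if anything falls off the work surface, if the arm or the gripper's body presses on something with over 40 N, if the wrist force passes 120 N, or if a joint passes its speed limit or range.

## Robot

A 6-joint arm with a two-finger parallel gripper is mounted at the origin on the work surface. World frame = base frame: x ahead of the robot, y to its left, z up, the work surface at z = 0. Lengths are in m, angles in rad, forces in N, time in s.
With the tool pointing down it reaches from about 0.325 to 0.775 m from the base axis. Payload 9.3 kg.
Tool frame: the origin (TCP) lies midway between the tips of the shut fingers; the grasp point (between the pads) lies 19 mm behind it; z points along the fingers, y is the direction in which the jaws open and shut (so a half turn about z gives the same grasp; the last joint's range is limited). The gripper opens to 85 mm and grips with 20 to 120 N. Pads are 22 mm wide; open, the fingers measure 114 mm over their backs; the gripper's body (76 mm by 85 mm) begins 54 mm behind the grasp point. The pads swing forward as they close: fully open they stand 13 mm farther back than shut.
Start: joints at [0.954, 0.259, 0.021, 1.334, 0, 1.418], TCP at [0.246, 0.492, 0.231] pointing down, gripper open.
Joint ranges: [-3.04, 3.04], [-0.91, 1.82], [-1.04, 1.36], [-1.92, 1.95], [-1.52, 1.45], [-3.14, 3.14]. Speed limits (rad/s): [2.22, 2.22, 2.79, 3.14, 3.14, 3.14].

## Interface

Orientations are given as a unit quaternion [x, y, z, w].
In Python, from workcell import * gives the robot as it stands. The module is installed in compiled form; this text tells all that it offers. Calls block until the motion is done:
- move_pose(position, orientation): joint-space move of the TCP to a pose.
- move_straight(position, ori=None, rate=0.15): straight line of the TCP; ori=None keeps the orientation; rate is the mean speed in m/s.
- set_joints(angles): joint-space move.
- move_gripper(opening, effort=None): finger opening in m; effort is the grip in N (None keeps the last); returns when the fingers have stopped.
- wait(seconds).
- solve_ik(position, orientation): joint angles nearest the present ones, or None.
- read_state(): the state.
- snapshot(name): name is "side" or "top" or "wrist"; returns the picture (384x512x3 uint8, blue, green, red); there is no depth.
- camera_info(name): a dict with "fx", "fy", "cx", "cy" (pixels), "cam_to_world" (4x4, takes a point from camera to world coordinates). Camera axes: x right, y down, z forward; pixel columns grow to the right and rows downward; lengths in m; the calibration is good to about 2 mm. A picture is of the moment at which its call begins: read the wrist's pose just before it. camera_info takes no time and is no camera call; for the wrist camera it gives the pose at the moment of the call.
A pose or a line that the arm cannot do raises Unreachable and nothing moves.
- finish_job(): hands the job in, once; it reports no verdict.
The state is a dict: "time": time; "qpos": joint angles; "dq": joint speeds; "joint_efforts": joint torques, N m; "tcp_pos": TCP position; "ee_rot": TCP orientation; "wrist_force": force on the tool from outside, world axes, zero at the start; "wrist_torque": the same for the moment, N m; "opening": finger opening in m.
Only numpy, scipy, OpenCV 4.12 (cv2) and the standard library are available. Lean on these libraries where they do the work, as an engineer would, in place of code of your own. Each camera call takes 0.05 s, during which the arm holds its last target. There are 200 camera calls.

## Working session

There is one attempt and no reset: what is moved stays moved. The work goes in short steps, each a Python script; the robot and the scene stay as the last script left them, time stands still between calls to the robot, and variables do not carry over. Pictures are saved under pics/ and viewed, about 8 in all and at most 12, crops included, and the job is handed in when it is done.

```bash
mkdir -p pics; python3 - <<'E'
from workcell import *
import cv2,numpy as np
for n in("top","side"):
    cv2.imwrite(f"pics/{n}0.png",snapshot(n)); c=camera_info(n); print(n,{k:np.round(v,4).tolist() for k,v in c.items()})
s=read_state(); print(s)
E
```

```text
top {'fx': 395.9919, 'fy': 395.9919, 'cx': 251.0791, 'cy': 190.4545, 'cam_to_world': [[0.0034, -0.9976, 0.0685, 0.5143], [-1.0, -0.003, 0.0057, 0.0438], [-0.0055, -0.0685, -0.9976, 0.9334], [0.0, 0.0, 0.0, 1.0]]}
side {'fx': 458.8309, 'fy': 458.8309, 'cx': 255.5032, 'cy': 193.0985, 'cam_to_world': [[0.9725, -0.1566, 0.1725, 0.3577], [-0.2322, -0.7098, 0.665, -0.8075], [0.0183, -0.6868, -0.7266, 0.9708], [0.0, 0.0, 0.0, 1.0]]}
{'time': 0.1, 'qpos': array([ 9.54415602e-01,  2.59117884e-01,  2.08496018e-02,  1.33369346e+00,
       -1.28045574e-05,  1.41817959e+00]), 'dq': array([ 0.00014258, -0.00344269,  0.00246567, -0.00028831,  0.00056152,
       -0.00087068]), 'joint_efforts': array([ 3.35079501e-03, -5.56692445e+01,  3.45072949e+01,  1.15626756e-02,
       -2.35214729e-04, -2.07830544e-05]), 'tcp_pos': array([0.24589684, 0.49169553, 0.23074111]), 'ee_rot': array([ 2.29809509e-01,  9.73235454e-01, -5.42564914e-04, -2.12636139e-04]), 'wrist_force': array([0.1182814 , 0.03876432, 0.04102549]), 'wrist_torque': array([ 0.01383949, -0.01363402,  0.01036172]), 'opening': 0.08529451408888787}
```

View pics/top0.png

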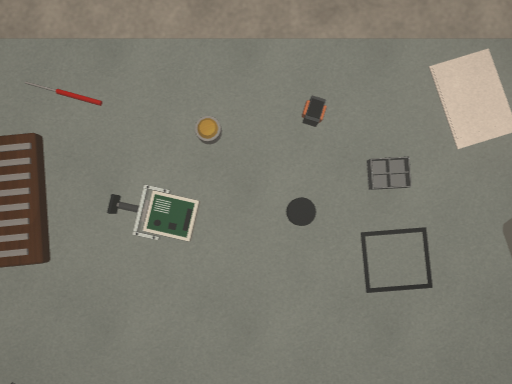

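View pics/side0.png

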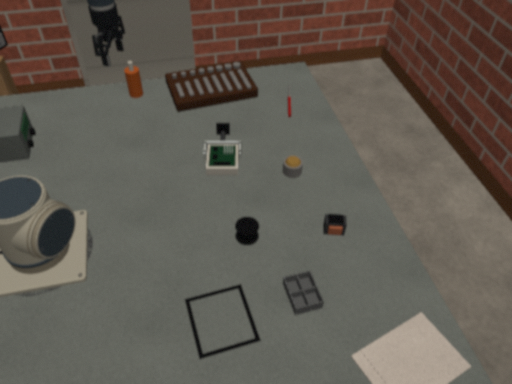

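Top view: dock and module at about (165,215), paddle (113,204), cleaner (208,129), spool (301,212), transformer (315,110), tray (389,173), outline (397,260). The spool blocks the direct path, so I'll pass below it (-x). Next, measuring by masks.

```bash
cat > h.py <<'E'
import cv2,numpy as np
from workcell import *
def ray(name,px,z,ci=None):
    c=ci or camera_info(name); T=np.array(c["cam_to_world"]); px=np.atleast_2d(np.array(px,float))
    d=np.c_[(px[:,0]-c["cx"])/c["fx"],(px[:,1]-c["cy"])/c["fy"],np.ones(len(px))]@T[:3,:3].T
    return (T[:3,3]+d*((z-T[2,3])/d[:,2])[:,None])[:,:2]
def rect(name,cnt,z,ci=None):
    """minAreaRect in world mm: centre, long, short, angle deg of long side (-90..90)"""
    P=ray(name,cnt.reshape(-1,2),z,ci)*1000
    (c,(w,h),a)=cv2.minAreaRect(P.astype(np.float32))
    if w<h: w,h,a=h,w,a+90
    return np.array(c),w,h,(a+90)%180-90
def big(mask): return max(cv2.findContours(mask.astype(np.uint8),cv2.RETR_EXTERNAL,cv2.CHAIN_APPROX_NONE)[0],key=cv2.contourArea)
E
python3 - <<'E'
from h import *
im=cv2.imread("pics/top0.png"); hsv=cv2.cvtColor(im,cv2.COLOR_BGR2HSV); g=im.max(2)
def box(m,x0,y0,x1,y1):
    o=np.zeros(m.shape,np.uint8); o[y0:y1,x0:x1]=m[y0:y1,x0:x1]; return o
def show(n,c,z): r=rect("top",c,z); print(n,len(c),np.round(r[0],1),np.round(r[1:],1))
dark=g<60
o=box(dark,345,215,445,305)
cs,h=cv2.findContours(o,cv2.RETR_CCOMP,cv2.CHAIN_APPROX_NONE)
for c,hh in zip(cs,h[0]):
    if cv2.contourArea(c)>1000: show("outline"+("in" if hh[3]>=0 else "out"),c,0)
show("spool top",big(box(dark,280,190,325,235)),.045)
show("tray",big(box(g<75,360,150,418,195)),.03)
show("paddle",big(box(dark,100,185,121,220)),.05)
grn=box((hsv[...,0]>50)&(hsv[...,0]<90)&(hsv[...,1]>120),130,180,210,250)
show("green",big(grn),.032)
white=box((g>190),130,180,210,250)
cream=box((g>150)&(hsv[...,1]>20),130,180,210,250)
show("white",big(white),.03)
print(im[196,170],im[215,197],im[210,139],im[187,155],im[237,150],im[230,80])
a=cv2.resize(im[170:260,95:215],None,fx=5,fy=5,interpolation=cv2.INTER_NEAREST)
cv2.imwrite("pics/c1.png",a)
E
```

```text
outlineout 245 [ 418.2 -288.9] [150.8 138.3 -85.3]
outlinein 222 [ 418.8 -288.5] [142.5 127.2 -85.4]
spool top 77 [529.6 -61.9] [ 60.5  58.2 -89.8]
tray 59 [ 614.9 -221.1] [64.7  5.8  3.4]
paddle 49 [544.6 356.1] [ 41.3  19.5 -10.6]Traceback (most recent call last):
  File "<stdin>", line 15, in <module>
  File "h.py", line 13, in big
    def big(mask): return max(cv2.findContours(mask.astype(np.uint8),cv2.RETR_EXTERNAL,cv2.CHAIN_APPROX_NONE)[0],key=cv2.contourArea)
                          ~~~^^^^^^^^^^^^^^^^^^^^^^^^^^^^^^^^^^^^^^^^^^^^^^^^^^^^^^^^^^^^^^^^^^^^^^^^^^^^^^^^^^^^^^^^^^^^^^^^^^^^^^^^
ValueError: max() iterable argument is empty
```

```bash
python3 - <<'E'
from h import *
im=cv2.imread("pics/top0.png"); hsv=cv2.cvtColor(im,cv2.COLOR_BGR2HSV); g=im.max(2)
print(*[(im[r,c].tolist(),hsv[r,c].tolist()) for r,c in((196,170),(215,195),(210,139),(187,155),(237,150),(230,80),(215,165))])
a=cv2.resize(im[170:260,95:215],None,fx=5,fy=5,interpolation=cv2.INTER_NEAREST)
cv2.imwrite("pics/c1.png",a)
def box(m,x0,y0,x1,y1):
    o=np.zeros(m.shape,np.uint8); o[y0:y1,x0:x1]=m[y0:y1,x0:x1]; return o
def show(n,c,z): r=rect("top",c,z); print(n,len(c),np.round(r[0],1),np.round(r[1:],1))
for t in(110,130,150,170): show(f"white{t}",big(box(g>t,130,180,215,250)),.03)
for t in(15,25,35): show(f"cream{t}",big(box((g>130)&(im[...,2].astype(int)-im[...,0]>t),130,180,215,250)),.03)
E
```

```text
([175, 195, 207], [19, 39, 207]) ([148, 165, 174], [20, 38, 174]) ([177, 190, 191], [28, 19, 191]) ([184, 194, 195], [27, 14, 195]) ([172, 186, 185], [32, 19, 186]) ([115, 127, 126], [33, 24, 127]) ([62, 87, 59], [63, 82, 87])
white110 321 [521.4 229.7] [193.8 157.1 -89.8]
white130 365 [521.5 248.8] [144.2 119.1  77.4]
white150 203 [524.5 236.4] [119.8 103.8  77.4]
white170 200 [523.9 235.6] [117.2 103.   77.4]
cream15 205 [519.7 235.8] [118.1  95.9  77.5]
cream25 167 [518.8 232.1] [108.7  94.5  77.3]Traceback (most recent call last):
  File "<stdin>", line 10, in <module>
  File "h.py", line 13, in big
    def big(mask): return max(cv2.findContours(mask.astype(np.uint8),cv2.RETR_EXTERNAL,cv2.CHAIN_APPROX_NONE)[0],key=cv2.contourArea)
                          ~~~^^^^^^^^^^^^^^^^^^^^^^^^^^^^^^^^^^^^^^^^^^^^^^^^^^^^^^^^^^^^^^^^^^^^^^^^^^^^^^^^^^^^^^^^^^^^^^^^^^^^^^^^
ValueError: max() iterable argument is empty
```

View pics/c1.png

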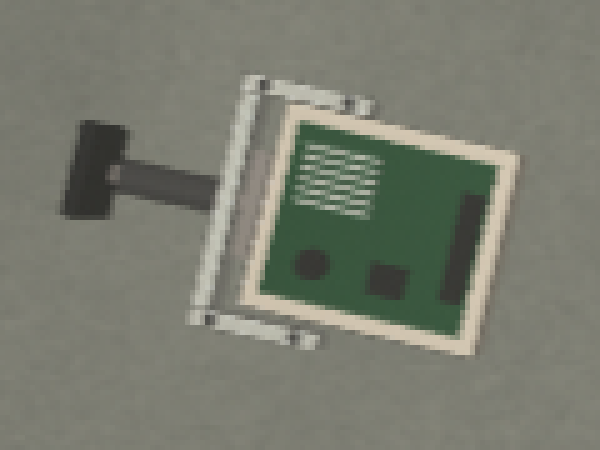

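```bash
cat >> h.py <<'E'
from scipy.spatial.transform import Rotation as Ro
SGN=1
def quat(phi,s=None):   # tool x along heading*s, tool z down
    s=SGN if s is None else s
    x=s*np.array([np.cos(phi),np.sin(phi),0]); z=np.array([0,0,-1.]); 
    return Ro.from_matrix(np.c_[x,np.cross(z,x),z]).as_quat()
UA=np.radians(77.3); U=np.array([np.cos(UA),np.sin(UA)]); DOCK=np.array([.5309,.2858])
PH0=UA-np.pi
def dk(x,z,y=0): p=DOCK+x*U+y*np.array([-U[1],U[0]]); return [p[0],p[1],z]
E
python3 - <<'E'
from h import *
for s in(1,-1):
    for p,a in((dk(.13,.02),PH0),(dk(-.03,.01),PH0),([.44,-.05,.005],np.radians(-110)),([.42,-.22,.005],np.radians(-85))):
        q=solve_ik(p,quat(a,s)); print(s,None if q is None else np.round(q,2))
T=np.array(camera_info("wrist")["cam_to_world"]); s=read_state()
R=Ro.from_quat(s["ee_rot"]); print("cam in tool",R.inv().apply(T[:3,3]-s["tcp_pos"]),"axis",R.inv().apply(T[:3,2]))
E
```

```text
1 [ 0.51  0.62  0.05  1.01  0.   -0.83]
1 [ 0.31  0.46 -0.27  0.84  0.   -1.04]
1 [-0.3   0.27 -0.61  0.69  0.   -1.52]
1 [-0.66  0.32 -0.54  0.72  0.   -2.32]
-1 [0.51 0.62 0.05 1.01 0.   2.31]
-1 [ 0.31  0.46 -0.27  0.84  0.    2.1 ]
-1 [-0.3   0.27 -0.61  0.69  0.    1.62]
-1 [-0.66  0.32 -0.54  0.72  0.    0.82]
cam in tool [ 0.0850899  -0.00109388 -0.14313451] axis [-3.29304399e-01 -1.38783883e-04  9.44223805e-01]
```

```bash
python3 - <<'E'
from h import *
q=quat(PH0)
move_gripper(0.0)
move_pose(dk(.125,.12),q); move_straight(dk(.125,.022),rate=.2)
f0=read_state()["wrist_force"]
move_straight(dk(.08,.022),rate=.06)
x=.08
while x>.030:
    x-=.003 if x>.05 else .001
    move_straight(dk(x,.022),rate=.04)
    f=(read_state()["wrist_force"]-f0)[:2]@U
    if x<.06: print(round(x,4),round(f,1),end="; ")
    if f>14: break
s=read_state();print("\n",x,s["time"],(s["tcp_pos"][:2]-DOCK)@U)
move_straight(dk(.125,.022),rate=.1)
move_straight(dk(.125,.12),rate=.25)
cv2.imwrite("pics/t2.png",snapshot("top")); print(read_state()["time"])
im=cv2.imread("pics/t2.png"); m=((im.max(2)>130)&(im[...,2].astype(int)-im[...,0]>25)).astype(np.uint8); m[:150]=0;m[300:]=0;m[:,:120]=0;m[:,330:]=0
print(rect("top",big(m),.03))
cv2.imwrite("pics/c2.png",cv2.resize(im[120:320,30:460],None,fx=1.8,fy=1.8))
E
```

```text
0.059 4.2; 0.056 5.2; 0.053 4.9; 0.05 4.6; 0.049 5.5; 0.048 5.6; 0.047 6.1; 0.046 5.7; 0.045 6.2; 0.044 6.2; 0.043 6.6; 0.042 9.8; 0.041 13.8; 0.04 19.1; 
 0.039999999999999966 9.3583 0.04325821399522973
10.95
(array([509.31005859, 185.46748352]), 108.5157241821289, 94.39849853515625, 77.94098663330078)
```

View pics/c2.png

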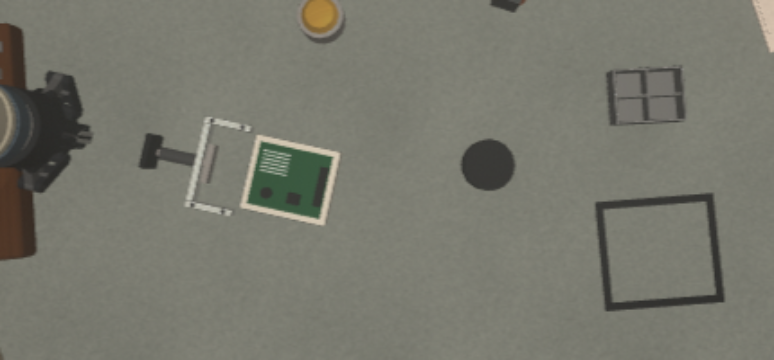

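The module is out, at about (290,180) in the crop, and the plate is back at (210,163). It moved 47.6 mm rather than 50, though the force rise looked like the hard stop. I'll press once more, a bit harder, to be sure.

```bash
python3 - <<'E'
from h import *
move_straight(dk(.125,.022),rate=.25); f0=read_state()["wrist_force"]
move_straight(dk(.092,.022),rate=.15); move_straight(dk(.045,.022),rate=.06)
for x in(.042,.040,.038,.036):
    move_straight(dk(x,.022),rate=.04); s=read_state()
    f=(s["wrist_force"]-f0)[:2]@U; print(x,round(f,1),round((s["tcp_pos"][:2]-DOCK)@U,4))
    if f>30: break
wait(.1)
im=snapshot("top"); cv2.imwrite("pics/t3.png",im)
move_straight(dk(.125,.022),rate=.12)
move_straight(dk(.125,.10),rate=.25)
im=snapshot("top"); cv2.imwrite("pics/t4.png",im); print(read_state()["time"])
m=((im.max(2)>130)&(im[...,2].astype(int)-im[...,0]>25)).astype(np.uint8); m[:150]=0;m[300:]=0;m[:,:120]=0;m[:,330:]=0
print(rect("top",big(m),.03))
a=cv2.imread("pics/t3.png")[170:260,95:215];b=im[170:260,95:215]
cv2.imwrite("pics/c3.png",cv2.resize(np.hstack([a,b]),None,fx=3.3,fy=3.3))
E
```

```text
0.042 13.4 0.0433
0.04 22.5 0.0432
0.038 30.8 0.043
15.075
(array([509.30206299, 185.16812134]), 108.40957641601562, 94.29733276367188, 77.9473876953125)
```

View pics/c3.png

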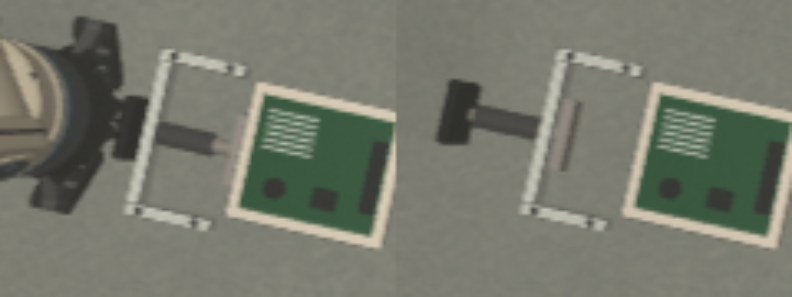

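```bash
cat >> h.py <<'E'
from scipy.interpolate import CubicSpline
GOAL=np.array([.4185,-.2887]); PHG=np.radians(-85.35); OPEN=.045; ZP=.006; OFF=.066
SPOOL=np.array([.53,-.062])
def plan(c,phi,vias=(),step=.025,goal=GOAL,phg=PHG):
    P=np.array([c,*vias,goal]); t=-P[:,1]
    cs=CubicSpline(t,P[:,0],bc_type=((1,-1/np.tan(phi)),(1,-1/np.tan(phg))))
    tt=np.linspace(t[0],t[-1],max(2,int((t[-1]-t[0])/step)+1)); d=cs(tt,1)
    X=np.c_[cs(tt),-tt]; ph=np.arctan2(-1,d)
    k=cs(tt,2)/(1+d*d)**1.5
    v=SPOOL-X; a=np.c_[np.cos(ph),np.sin(ph)]; l=np.abs((v*a).sum(1))-.055; w=np.abs(v[:,0]*a[:,1]-v[:,1]*a[:,0])-.048
    print("minR",1/np.abs(k).max(),"spool clear",(np.hypot(l.clip(0),w.clip(0))-.032).min())
    return X,ph
def tcp(c,ph,z=ZP,back=0): p=np.array(c)-(OFF+back)*np.array([np.cos(ph),np.sin(ph)]); return [p[0],p[1],z]
def follow(X,ph,ystop=-9,rate=.06):
    for c,p in zip(X,ph):
        if c[1]<ystop: break
        move_straight(tcp(c,p),quat(p),rate=rate); lc,lp=c,p
    s=read_state(); print("t",s["time"],"F",s["wrist_force"],"at",lc,np.degrees(lp)); return lc,lp
def look(f):
    im=snapshot("top"); cv2.imwrite(f,im)
    m=((im.max(2)>130)&(im[...,2].astype(int)-im[...,0]>25)).astype(np.uint8); m[:150]=0;m[320:]=0;m[:,:120]=0;m[:,440:]=0
    r=rect("top",big(m),.03); ph=r[3]-180 if r[3]>0 else r[3]; print("module",r); return r[0]/1000,np.radians(ph)
E
python3 - <<'E'
from h import *
c,ph=np.array([.5093,.1853]),np.radians(-102.05)
for v in([(.43,-.05)],[(.432,-.07)],[(.425,-.07)],[(.43,-.08),(.4145,-.239)],[(.422,-.08),(.4145,-.239)]):
    X,p=plan(c,ph,v); print(np.round(np.c_[X,np.degrees(p)][::3],3).tolist())
E
```

```text
minR 0.38439293951649894 spool clear 0.019669398815645958
[[0.509, 0.185, -102.05], [0.486, 0.106, -110.018], [0.455, 0.027, -110.677], [0.43, -0.052, -104.187], [0.416, -0.131, -95.107], [0.414, -0.21, -88.739], [0.418, -0.289, -85.35]]
minR 0.5473730811591483 spool clear 0.012938133180409137
[[0.509, 0.185, -102.05], [0.488, 0.106, -107.838], [0.461, 0.027, -108.686], [0.437, -0.052, -104.718], [0.421, -0.131, -97.332], [0.416, -0.21, -90.744], [0.418, -0.289, -85.35]]
minR 0.40321516203580265 spool clear 0.01945082726667524
[[0.509, 0.185, -102.05], [0.486, 0.106, -109.76], [0.456, 0.027, -110.688], [0.43, -0.052, -105.036], [0.416, -0.131, -95.105], [0.414, -0.21, -88.336], [0.418, -0.289, -85.35]]
minR 0.4866139957869893 spool clear 0.01203880098713174
[[0.509, 0.185, -102.05], [0.488, 0.106, -107.385], [0.462, 0.027, -108.471], [0.437, -0.052, -105.444], [0.42, -0.131, -98.648], [0.414, -0.21, -90.29], [0.418, -0.289, -85.35]]
minR 0.40590903112792126 spool clear 0.01983347549184719
[[0.509, 0.185, -102.05], [0.486, 0.106, -109.766], [0.456, 0.027, -110.85], [0.429, -0.052, -105.535], [0.414, -0.131, -95.185], [0.413, -0.21, -87.77], [0.418, -0.289, -85.35]]
```

```bash
python3 - <<'E'
from h import *
c,ph=np.array([.5093,.1853]),np.radians(-102.05)
move_gripper(OPEN)
move_pose(tcp(c,ph,.12,.013),quat(ph)); move_straight(tcp(c,ph,ZP,.013),rate=.15); print(read_state()["wrist_force"])
X,p=plan(c,ph,[(.43,-.05)])
lc,lp=follow(X,p,ystop=.02,rate=.05)
move_straight(tcp(lc,lp,ZP,.03),rate=.15); move_straight(tcp(lc,lp,.06,.10),rate=.25)
look("pics/t5.png"); print(read_state()["time"])
cv2.imwrite("pics/c5.png",cv2.imread("pics/t5.png")[150:320,100:460])
E
```

```text
[-0.69810747  0.07267551  0.48638976]
minR 0.38439293951649894 spool clear 0.019669398815645958
t 21.8 F [ 0.02059854 -0.30126294 -0.05454924] at [0.45536531 0.0273    ] -110.67716333917943
module (array([450.34677124, 277.57171631]), 329.63983154296875, 136.8675994873047, 1.4963011741638184)
22.7
```

View pics/c5.png

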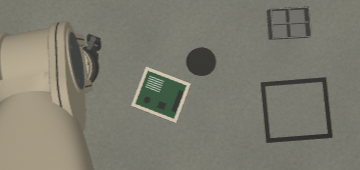

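Module at about (262,245) in the full image, following the plan and clear of the spool. The mask caught the arm, so I'll select contours by size instead.

```bash
cat >> h.py <<'E'
def find(im):
    m=((im.max(2)>130)&(im[...,2].astype(int)-im[...,0]>25)).astype(np.uint8)
    R=[rect("top",c,.03) for c in cv2.findContours(m,cv2.RETR_EXTERNAL,cv2.CHAIN_APPROX_NONE)[0] if len(c)>100]
    R=[r for r in R if 100<r[1]<118 and 86<r[2]<104 and r[0][0]<560]
    r=R[0]; ph=r[3]-180 if r[3]>0 else r[3]; print("module",np.round(r[0],1),round(r[1]),round(r[2]),"heading",round(ph,2)); return r[0]/1000,np.radians(ph)
def look(f): im=snapshot("top"); cv2.imwrite(f,im); return find(im)
E
python3 - <<'E'
from h import *
c,ph=find(cv2.imread("pics/t5.png"))
X,p=plan(c,ph,[(.43,-.05)]); print(np.round(np.c_[X,np.degrees(p)],3).tolist())
X,p=plan(c,ph); print(np.round(np.c_[X,np.degrees(p)],3).tolist())
E
```

```text
module [454.7  27.3] 108 94 heading -110.8
minR 0.48819390161219806 spool clear 0.019848562280069232
[[0.455, 0.027, -110.795], [0.445, 0.001, -108.964], [0.437, -0.025, -106.597], [0.43, -0.052, -103.662], [0.424, -0.078, -100.582], [0.42, -0.104, -97.722], [0.417, -0.131, -95.112], [0.415, -0.157, -92.768], [0.414, -0.183, -90.705], [0.414, -0.21, -88.93], [0.415, -0.236, -87.445], [0.417, -0.262, -86.252], [0.419, -0.289, -85.35]]
minR 0.5787196483435154 spool clear 0.018821787607814583
[[0.455, 0.027, -110.795], [0.445, 0.001, -108.031], [0.438, -0.025, -105.331], [0.431, -0.052, -102.716], [0.426, -0.078, -100.205], [0.421, -0.104, -97.817], [0.418, -0.131, -95.564], [0.416, -0.157, -93.458], [0.415, -0.183, -91.508], [0.415, -0.21, -89.719], [0.415, -0.236, -88.095], [0.417, -0.262, -86.638], [0.418, -0.289, -85.35]]
```

```bash
python3 - <<'E'
from h import *
c,ph=find(cv2.imread("pics/t5.png"))
move_straight(tcp(c,ph,ZP,.03),quat(ph),rate=.2)
X,p=plan(c,ph)
lc,lp=follow(X,p,ystop=-.215,rate=.06)
move_straight(tcp(lc,lp,ZP,.03),rate=.15); move_straight(tcp(lc,lp,.06,.10),rate=.25)
c,ph=look("pics/t6.png"); print(read_state()["time"])
X,p=plan(c,ph); print(np.round(np.c_[X,np.degrees(p)],3).tolist())
E
```

```text
module [454.7  27.3] 108 94 heading -110.8
minR 0.5787196483435154 spool clear 0.018821787607814583
t 29.3417 F [-0.85139645 -0.57900099  0.55888419] at [ 0.41492314 -0.20970452] -89.71890654578472Traceback (most recent call last):
  File "<stdin>", line 7, in <module>
  File "h.py", line 50, in look
    def look(f): im=snapshot("top"); cv2.imwrite(f,im); return find(im)
                                                               ~~~~^^^^
  File "h.py", line 49, in find
    r=R[0]; ph=r[3]-180 if r[3]>0 else r[3]; print("module",np.round(r[0],1),round(r[1]),round(r[2]),"heading",round(ph,2)); return r[0]/1000,np.radians(ph)
      ~^^^
IndexError: list index out of range
```

```bash
python3 - <<'E'
import cv2
cv2.imwrite("pics/c6.png",cv2.resize(cv2.imread("pics/t6.png")[150:320,250:460],None,fx=3,fy=3))
E
```

```text
(no output)
```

View pics/c6.png

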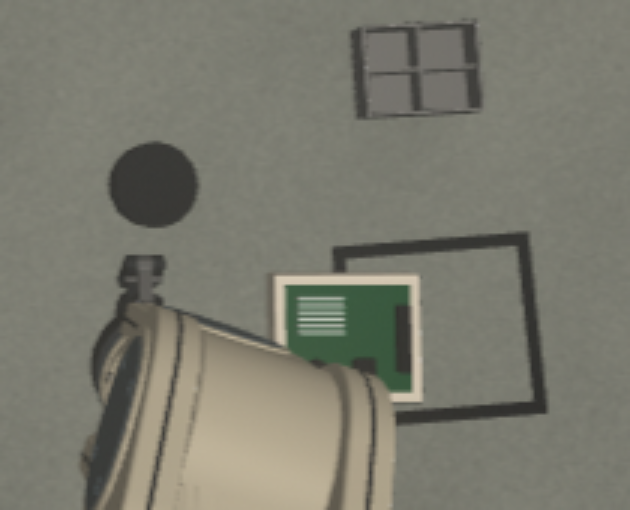

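The module (white rim 272–422, 275–402 in the crop) is entering the outline, but the arm hides its lower left corner from the top camera. I'll use the wrist camera, which can see the module and the tape together.

```bash
python3 - <<'E'
from h import *
import pickle
c,p=np.array([.4149,-.2097]),np.radians(-89.72)
move_straight(tcp(c,p,.24,-.106),quat(p),rate=.3); wait(.15)
ci=camera_info("wrist"); im=snapshot("wrist"); cv2.imwrite("pics/w7.png",im); pickle.dump(ci,open("w7.pkl","wb")); print(read_state()["time"],read_state()["tcp_pos"])
E
```

```text
31.5 [ 0.41492394 -0.24869672  0.23939899]
```

View pics/w7.png

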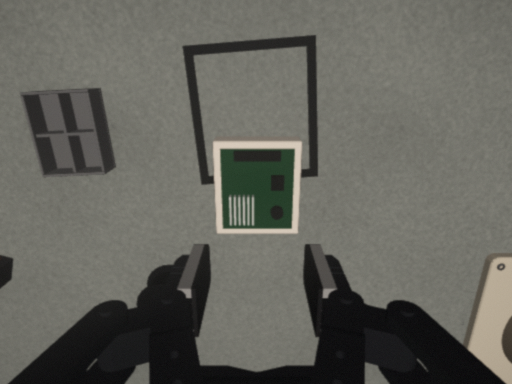

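```bash
cat >> h.py <<'E'
import pickle
def wfind(im,ci,roi=(170,25,330,200),prt=True):
    rb=im[...,2].astype(int)-im[...,0]
    for t in(120,135,150,165):
        R=[rect("wrist",c,.03,ci) for c in cv2.findContours(((im.max(2)>t)&(rb>15)).astype(np.uint8),cv2.RETR_EXTERNAL,cv2.CHAIN_APPROX_NONE)[0] if len(c)>100]
        for r in R:
            if 95<r[1]<125 and 85<r[2]<110: print("mod",t,np.round([*r[0],*r[1:]],2))
    x0,y0,x1,y1=roi; d=np.zeros(im.shape[:2],np.uint8); d[y0:y1,x0:x1]=(im.max(2)<70)[y0:y1,x0:x1]
    hsv=cv2.cvtColor(im,cv2.COLOR_BGR2HSV); n,lab,st,_=cv2.connectedComponentsWithStats(d)
    k=[i for i in range(1,n) if st[i,4]>150]; 
    for i in k: print("dark",st[i].tolist())
    return lab
E
python3 - <<'E'
from h import *
im=cv2.imread("pics/w7.png"); ci=pickle.load(open("w7.pkl","rb"))
lab=wfind(im,ci)
k=lab[45,250] or lab[44,250]; m=(lab==k)&(k>0)
print(k,m.sum()); print("outline outer",rect("wrist",np.argwhere(m)[:,::-1].reshape(-1,1,2),0,ci))
print(im[150,215],im[232,250],im[140,250],im[188,216],im[44,250],im[100,250])
E
```

```text
mod 120 [ 413.7  -214.18  112.8    96.76  -89.68]
mod 135 [ 413.69 -212.58  109.6    96.76  -89.68]
mod 150 [ 413.63 -212.04  108.53   95.45  -89.68]
mod 165 [ 413.63 -212.05  108.58   94.91  -89.71]
dark [183, 35, 135, 149, 3604]
dark [222, 150, 71, 50, 3346]
1 3604
outline outer (array([ 417.04776001, -290.29168701]), 153.9852294921875, 139.93814086914062, -85.4172592163086)
[186 202 215] [175 191 203] [121 132 142] [182 197 210] [38 38 40] [113 120 120]
```

```bash
python3 - <<'E'
from h import *
c,ph=np.array([.4149,-.2097]),np.radians(-89.7); g=np.array([.4183,-.2882]); pg=np.radians(-85.4)
move_straight(tcp(c,ph,.10,.04),quat(ph),rate=.3); move_straight(tcp(c,ph,ZP,.03),rate=.2)
X,p=plan(c,ph,goal=g,phg=pg)
follow(X,p,rate=.05)
move_straight(tcp(g,pg,ZP,.04),rate=.12); move_straight(tcp(g,pg,.24,.04),rate=.3)
move_straight(tcp(g,pg,.24,-.106),rate=.3); wait(.15)
ci=camera_info("wrist"); im=snapshot("wrist"); cv2.imwrite("pics/w8.png",im); print(read_state()["time"])
lab=wfind(im,ci,(150,70,360,270))
st=[np.bincount(lab.ravel())[1:].argmax()+1]
m=lab==st[0]; print("outline outer",rect("wrist",np.argwhere(m)[:,::-1].reshape(-1,1,2),0,ci))
E
```

```text
minR 1.006293091160588 spool clear 0.0824033431974347
t 35.725 F [-0.53308013 -0.15890057 -0.06834858] at [ 0.4183 -0.2882] -85.4
37.975
mod 120 [ 418.07 -293.14  114.05   96.74  -85.38]
mod 135 [ 417.96 -291.66  108.44   96.78  -85.35]
mod 150 [ 417.97 -291.66  108.44   95.5   -85.35]
mod 165 [ 417.95 -291.13  107.37   95.06  -85.35]
dark [196, 117, 124, 122, 3267]
dark [222, 149, 71, 78, 4442]
dark [196, 244, 14, 26, 245]
dark [303, 244, 15, 26, 245]
dark [172, 255, 17, 15, 172]
dark [325, 255, 17, 15, 173]
outline outer (array([ 416.89102173, -280.32067871]), 98.71774291992188, 83.537109375, -85.34850645065308)
```

View pics/w8.png

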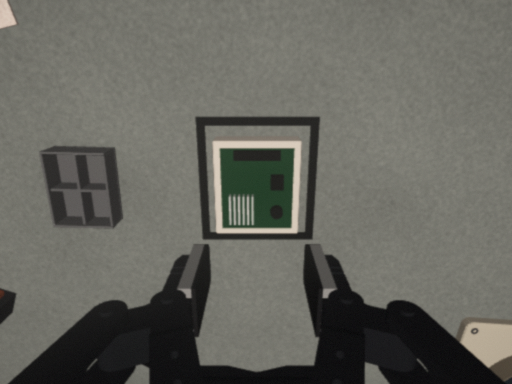

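```bash
python3 - <<'E'
from h import *
im=cv2.imread("pics/w8.png"); ci=camera_info("wrist"); lab=wfind(im,ci,(150,70,360,243))
m=lab==lab[121,250]; print(m.sum(),"outline outer",rect("wrist",np.argwhere(m)[:,::-1].reshape(-1,1,2),0,ci))
# get a clear top view too
move_straight([.40,-.05,.3],rate=.3)
j=read_state()["qpos"]; j[0]=1.0; set_joints(j)
t=snapshot("top"); cv2.imwrite("pics/t9.png",t); print(find(t)); print(read_state()["time"])
o=np.zeros(t.shape[:2],np.uint8); o[215:305,345:445]=(t.max(2)<60)[215:305,345:445]
r=rect("top",big(o),0); print("outline top",r)
a=cv2.imread("pics/top0.png"); d=cv2.absdiff(a,t).max(2); 
cv2.imwrite("pics/c9.png",cv2.resize(t,None,fx=1.5,fy=1.5))
for n,(x0,y0,x1,y1) in dict(spool=(275,185,330,240),tray=(355,145,420,198),trans=(295,85,335,135),cleaner=(185,105,230,155)).items(): print(n,(d[y0:y1,x0:x1]>25).sum())
E
```

```text
mod 120 [ 418.25 -293.14  114.14   96.81  -85.37]
mod 135 [ 418.14 -291.66  108.51   96.86  -85.33]
mod 150 [ 418.15 -291.66  108.51   95.58  -85.33]
mod 165 [ 418.13 -291.12  107.44   95.13  -85.33]
dark [196, 117, 124, 122, 3267]
dark [222, 149, 71, 78, 4442]
3267 outline outer (array([ 417.20788574, -290.27813721]), 152.3948516845703, 139.9391326904297, -85.32126235961914)
module [ 419.4 -288.8] 109 94 heading -85.41
(array([ 0.41942642, -0.28877942]), np.float64(-1.490756801221544))
40.9333
outline top (array([ 418.20700073, -288.86566162]), 150.83883666992188, 138.32615661621094, -85.32933473587036)
spool 0
tray 0
trans 0
cleaner 0
```

View pics/c9.png

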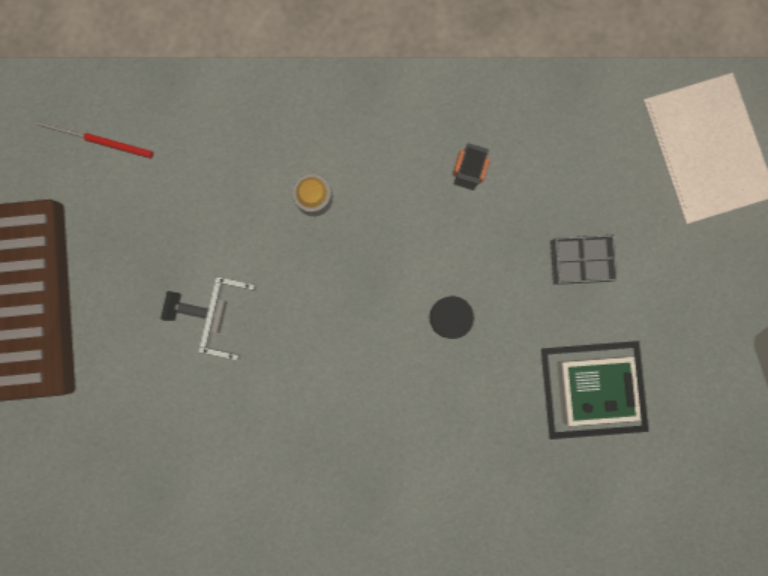

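The module is centred to within about 1.5 mm and square to within 0.1°. The bystanders haven't moved and the arm is clear, so I'm handing in.

```bash
python3 -c "
from workcell import *
finish_job()"
```

```text
the job is handed in; nothing more can be done
```

The module is ejected and lies flat, centred and square inside the taped outline. I handed the job in at about 41 s of the 72 s allowed.

- **Ejection:** I pressed the paddle to its hard stop, and the top view showed it sprung back. The module moved 47.6 mm instead of the expected 50, so I pressed again to about 31 N. The paddle went no further and the module stayed put, so I put the difference down to camera error.
- **Push:** I pushed the module from behind with two fingers on a smooth curve planned about 2 cm clear of the spool. I checked its position twice on the way.
- **Position:** The top camera puts the module's centre 1.2 mm from the outline's centre, and the wrist camera puts it about 1.7 mm away. The two disagree slightly on direction, which is within the calibration. The angle error is about 0.1°.
- **Bystanders:** The spool, tray, transformer and cleaner show no change from the first top picture.
- **Failed check:** On two mid-course looks my top-camera search lost the module because the arm was in view. I fixed the first by filtering on size and used the wrist camera for the second.

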